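# Line up the skincare row at the mirror

## Robot

A 6-joint arm with a two-finger parallel gripper is mounted at the origin on the work surface. World frame = base frame: x ahead of the robot, y to its left, z up, the work surface at z = 0. Lengths are in m, angles in rad, forces in N, time in s.
With the tool pointing down it reaches from about 0.4 to 0.925 m from the base axis. Payload 3.4 kg.
Tool frame: the origin (TCP) lies where the fingers leave the gripper's body, on its centre line; the fingertips stand 73 mm ahead of it and the grasp point (between the pads) lies 54 mm ahead of it; z points along the fingers, y is the line along which they close (so a half turn about z gives the same grasp; the last joint's range is limited). The gripper opens to 85 mm and grips with 20 to 120 N. Pads are 22 mm wide; open, the fingers measure 114 mm over their backs; the gripper's body (76 mm by 85 mm) begins 54 mm behind the grasp point. The pads swing forward as they close: fully open they stand 13 mm farther back than shut.
Start: joints at [-1.337, 0.307, 1.506, -0, 1.328, -0.073], TCP at [0.174, -0.548, 0.304] pointing down, gripper open.
Joint ranges: [-3.12, 3.12], [-1.05, 2.28], [0.14, 2.33], [-1.42, 4.57], [0.1, 2.73], [-2.68, 2.68]. Speed limits (rad/s): [2.57, 2.57, 3.14, 3.14, 3.14, 3.14].

## Interface

Orientations are given as a unit quaternion [x, y, z, w].
In Python, from rig import ctrl gives the robot as it stands. The module is installed in compiled form; this text tells all that it offers.
- The arm moves only by the tool step_arm, never from a script. Its argument "rows" is a list of rows, each an object of numbers: "x", "y", "z": the shift along the tool's x, y, z in m; "wx", "wy", "wz": the turn, a rotation vector about the tool's x, y, z in rad; "claw": the opening, from 0 (shut) to 1 (fully open). A call has exactly 10 rows; each row is the pose to reach, as a shift and turn from the pose commanded when the call began, along the tool's axes at that moment; what a row does not reach only later rows make up. A row lasts 1/8 s, in which the tool goes at most 62.5 mm and 10.7 degrees, less where a joint would pass 70% of its speed; a pose out of reach is approached as far as the arm can. A call with a gripper value outside its range is refused whole. The fingers move at their own pace and stop on an object; the grip force is fixed at half the most. Time passes only in rows, so rows that repeat a pose let the fingers close, or fill a call up. It gives the time, the measured TCP pose, the force, the opening and the grip force at its end, in the units of the state.
- ctrl.observe(): the state, without advancing time (a new reading comes with each control period).
- ctrl.capture(name): name is "scene" or "top" or "wrist"; returns (picture, depth): 480x640x3 uint8, red, green, blue; 480x640 float32, m along the optical axis (not along the pixel's ray), 0 where there is no reading.
- ctrl.get_calibration(name): a dict with "fx", "fy", "cx", "cy" (pixels), "k1" (the pictures are not rectified: a ray, as slopes to the right and down, at radius r is drawn at 1 + k1 r^2 times it, then the intrinsics apply), "extrinsics" (4x4, takes a point from world to camera coordinates). Camera axes: x right, y up, looking along -z (the intrinsics and any distortion apply to the point x, -y, -z); pixel columns grow to the right and rows downward; lengths in m; the calibration is good to about 2 mm. A picture is of the moment at which its call begins: read the wrist's pose just before it. get_calibration takes no time and is no camera call; for the wrist camera it gives the pose at the moment of the call.
- ctrl.finish_job(): hands the job in; it is judged then, once.
The state is a dict: "time_s": time; "joint_positions": joint angles; "qvel": joint speeds; "joint_torque": joint torques, N m; "tcp_pos": TCP position; "tcp_rot": TCP orientation; "contact_force": force on the tool from outside, world axes, zero at the start; "torque": the same for the moment, N m; "grip_width": finger opening in m; "finger_force": force on a finger pad.
Only numpy, scipy, OpenCV 4.12 (cv2) and the standard library are available. Lean on these libraries where they do the work, as an engineer would, in place of code of your own. Each camera call takes 0.05 s, during which the arm holds its last target. There are 200 camera calls.

## Task

Move the four skincare things (toner bottle, serum dropper bottle, square lotion bottle, cream jar) from the dark wooden tray into the four compartments of the white stand, one in each, so that the one that stood farthest left in the tray (left as the robot sees it) comes right next to the mirror, the second from the left goes into the next compartment, and so on: the row ends up in reverse order. Leave each standing upright on the floor of its compartment, and do not tip any of them over on the way.

Things in the scene. Friction and masses are not known exactly. Their poses are not given: they have to be found in the camera images.
- toner: Toner bottle, tall and round: white body 40 mm across up to 78 mm high, then a short shoulder and a grey cap 28 mm across; 102 mm tall in all, about 0.14 kg. Origin: centre of its underside; z up its axis.
- serum: Serum dropper bottle, slim and round: amber glass body 36 mm across and 56 mm high, then a black collar 20 mm across and a small rubber bulb; 86 mm tall in all, about 0.09 kg. Origin: centre of its underside; z up its axis.
- lotion: Lotion bottle, square: grey body 38 x 38 mm and 80 mm high with a white round cap 24 mm across; 94 mm tall in all, about 0.15 kg. Origin: centre of its underside; z up its axis. x and y are square to its faces.
- cream: Cream jar, squat and round: white, 46 mm across up to 28 mm high, then a metal lid 48 mm across; 46 mm tall in all, about 0.13 kg. Origin: centre of its underside; z up its axis.
- coaster_toner: Six-sided cork coaster under the toner bottle, 58 mm across flats, 3 mm thick, fixed to the tray and never moved: it marks where this thing stood at the start. Origin: centre of its underside; axes parallel to the tray's.
- coaster_serum: Small round cork coaster under the serum bottle, 50 mm across, 3 mm thick, fixed to the tray and never moved: it marks where this thing stood at the start. Origin: centre of its underside; axes parallel to the tray's.
- coaster_lotion: Square cork coaster under the lotion bottle, 58 mm wide, 3 mm thick, fixed to the tray and never moved: it marks where this thing stood at the start. Origin: centre of its underside; axes parallel to the tray's.
- coaster_cream: Large round cork coaster under the cream jar, 66 mm across, 3 mm thick, fixed to the tray and never moved: it marks where this thing stood at the start. Origin: centre of its underside; axes parallel to the tray's.
- tray: Fixed flat dark wooden tray, 135 x 300 mm, floor 6 mm above the table. Origin: on the table, under the middle of the row. y runs along the row to the left as the robot sees it (near world +y), x away from the robot. Coasters at x = 0, y = 108, 36, -36, -108 mm, shuffled. A loose comb (7 mm high) and lip balm (upright, 55 mm high) stay about 70 mm behind the row. Now left, now right of the stand.
- stand: Fixed white stand. Origin: on the table under the middle of its row of compartments; y to the left along the row, x away from the robot. Four compartments at x = 0, y = 108, 36, -36, -108 mm: 68 mm square inside, floor 6 mm above the table, walls 4 mm thick, 6 mm high above it. Round mirror, top at 76 mm, always at the right-hand end (x 30, y -174). Loose hair clip 70 mm behind the row.
There are look-alikes about, which are no part of the job. Of the things shaped like the cream, the cream one is meant.

How it is judged:
By the outcome, as a careful person would: the job done as asked, in the order asked, and still so for the second after the job is handed in, with the robot touching nothing.
It also fails if it takes over 120 s, if anything falls off the work surface, if the arm or the gripper's body presses on something with over 40 N, if the wrist force passes 120 N, or if a joint passes its speed limit or range.

## Working session

There is one attempt and no reset: what is moved stays moved. The work goes in short steps, Python scripts to look and compute and a tool call to move; the robot and the scene stay as the last step left them, time stands still between calls to the robot, and variables do not carry over. Pictures are saved under pics/ and viewed, at most 14 in all, crops included, and the job is handed in when it is done.

Besides the shell and the picture viewer there is one more tool, called as name(argument=value, ...) on one line, values as JSON. step_arm: Moves the arm, as the interface text tells. Its arguments: {"type":"object","properties":{"rows":{"type":"array"}},"required":["rows"]}

```bash
mkdir -p pics; cat > h.py <<'E'
import numpy as np, cv2
from rig import ctrl
def cal(n):
    c=ctrl.get_calibration(n); return c
def ray(c,u,v):
    x=(u-c["cx"])/c["fx"]; y=(v-c["cy"])/c["fy"]
    rd=np.hypot(x,y); r=rd
    for _ in range(20): r=rd/(1+c["k1"]*r*r)
    s=r/rd if rd>0 else 1
    d=np.array([x*s,-y*s,-1.0]); E=np.array(c["extrinsics"]); R=E[:3,:3]
    return -R.T@E[:3,3], R.T@d
def plane(c,u,v,z):
    o,d=ray(c,u,v); return o+d*(z-o[2])/d[2]
def proj(c,p):
    E=np.array(c["extrinsics"]); q=E[:3,:3]@np.array(p)+E[:3,3]
    x,y=q[0]/-q[2],-q[1]/-q[2]; k=1+c["k1"]*(x*x+y*y)
    return c["cx"]+c["fx"]*x*k, c["cy"]+c["fy"]*y*k
def save(n,im): cv2.imwrite(f"pics/{n}.png",im[:,:,::-1])
def cloud(c,dep):
    # world points for each pixel
    v,u=np.mgrid[0:dep.shape[0],0:dep.shape[1]]
    x=(u-c["cx"])/c["fx"]; y=(v-c["cy"])/c["fy"]; rd=np.hypot(x,y); r=rd.copy()
    for _ in range(15): r=rd/(1+c["k1"]*r*r)
    s=np.where(rd>0,r/np.maximum(rd,1e-9),1)
    P=np.stack([x*s*dep,-y*s*dep,-dep],-1); E=np.array(c["extrinsics"]); 
    return (P-E[:3,3])@E[:3,:3]
E
python3 - <<'E'
from h import *
for n in("scene","top"):
    c=cal(n); im,d=ctrl.capture(n); save(n,im); np.savez(n,im=im,d=d)
    print(n,{k:c[k] for k in("fx","fy","cx","cy","k1")},ray(c,320,240))
print(ctrl.observe())
E
```

```text
scene {'fx': 464.7967730795724, 'fy': 464.7967730795724, 'cx': 319.62651057527097, 'cy': 237.7309712234261, 'k1': -0.12247220996333252} (array([1.1999312 , 0.20888035, 0.53565183]), array([-0.75537518, -0.25249875, -0.60471249]))
top {'fx': 616.4046694881705, 'fy': 616.4046694881705, 'cx': 312.48632671269974, 'cy': 239.3549179787188, 'k1': 0.02888879967210845} (array([0.39576586, 0.00251278, 1.1063448 ]), array([ 0.16702979, -0.0162281 , -0.9858942 ]))
{'time_s': 0.1, 'joint_positions': array([-1.33752887e+00,  3.07507353e-01,  1.50755006e+00,  3.04451499e-06,
        1.32842725e+00, -7.35217251e-02]), 'qvel': array([-0.00139154, -0.00215074, -0.00248265, -0.00041223, -0.00134398,
        0.00024964]), 'joint_torque': array([ 7.51192383e-04, -4.58528137e+01, -2.52606708e+01, -4.91710864e-05,
        5.53205042e-03, -4.92348477e-06]), 'tcp_pos': array([ 0.1734986 , -0.54767253,  0.30306504]), 'tcp_rot': array([ 9.88257714e-01,  1.52793308e-01, -7.40071388e-05, -9.43107287e-04]), 'contact_force': array([ 0.0401418 ,  0.16714134, -0.7343115 ]), 'torque': array([-0.00963833, -0.00197378, -0.01487367]), 'finger_force': 0.0, 'grip_width': 0.08531565675656595}
```

View pics/top.png

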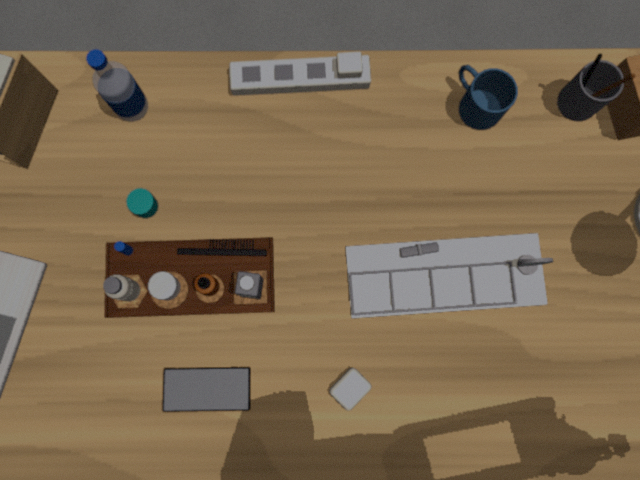

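View pics/scene.png

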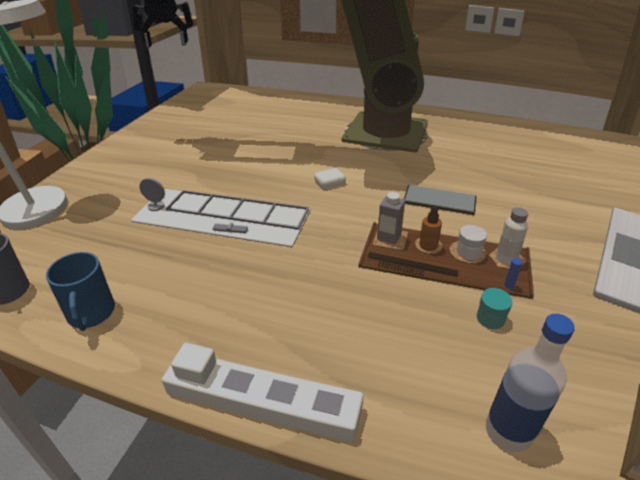

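Seen in top.png, the tray row from left to right is toner (118,288), cream jar (163,286), serum (206,284) and lotion (248,284). The stand's compartments are at (372,293), (411,290), (452,287) and (492,285), and the mirror is at (528,263) on the right.

Jar-shaped candidates are the white/cream one at (163,286), on the large coaster in the tray, and the teal one at (141,203) on the table. The tray one fits because of its colour, metal lid and coaster. I'll confirm with a crop.

```bash
python3 - <<'E'
from h import *
D=np.load("top.npz"); im,d=D["im"],D["d"]; c=cal("top")
save("crop",cv2.resize(im[180:330,95:285],(760,600),interpolation=cv2.INTER_CUBIC))
hsv=cv2.cvtColor(im,cv2.COLOR_RGB2HSV); g=im.max(2)
def rect(mask,z):
    cs,_=cv2.findContours(mask.astype(np.uint8),0,1); k=max(cs,key=cv2.contourArea)
    w=np.array([plane(c,p[0][0],p[0][1],z)[:2] for p in k],np.float32)
    return cv2.minAreaRect(w)
m=np.zeros(g.shape,bool); m[225:330,95:285]=True
tm=(m&(g<95)).astype(np.uint8); tm=cv2.morphologyEx(tm,cv2.MORPH_CLOSE,np.ones((5,5)))
print("tray",rect(tm,0.006))
m=np.zeros(g.shape,bool); m[230:325,335:560]=True
sm=(m&(hsv[...,1]<50)&(g>110)).astype(np.uint8); sm=cv2.morphologyEx(sm,cv2.MORPH_CLOSE,np.ones((5,5))); sm=cv2.morphologyEx(sm,cv2.MORPH_OPEN,np.ones((7,7)))
print("stand",rect(sm,0.006))
P=cloud(c,d)
print("floor z",[P[v,u].round(4) for u,v in((372,293),(411,290),(452,287),(492,285))])
# objects by height
h=P[...,2]; reg=np.zeros(g.shape,bool); reg[225:330,95:285]=True
n,l,s,ce=cv2.connectedComponentsWithStats((reg&(h>0.02)).astype(np.uint8))
for i in range(1,n):
    if s[i,4]>25:
        p=P[l==i]; t=p[p[:,2]>p[:,2].max()-0.008]; print(ce[i].round(),s[i,4],"top",t.mean(0).round(4),p[:,2].max().round(3))
E
```

```text
tray ((0.5170896649360657, 0.2192339450120926), (0.13457705080509186, 0.30165597796440125), 1.5574097633361816)
stand ((0.5178277492523193, -0.23913505673408508), (0.13024620711803436, 0.3494173586368561), 3.7218968868255615)
floor z [array([ 0.4858, -0.1076,  0.0061]), array([ 0.4908, -0.1773,  0.0058]), array([ 0.4954, -0.2498,  0.0095]), array([ 0.4988, -0.3213,  0.0082])]
[122. 248.] 172 top [0.5646 0.3297 0.061 ] 0.065
[249. 285.] 643 top [0.3958 0.0025 1.1063] 1.106
[164. 286.] 694 top [0.3958 0.0025 1.1063] 1.106
[206. 284.] 428 top [0.3958 0.0025 1.1063] 1.106
[121. 288.] 744 top [0.3958 0.0025 1.1063] 1.106
```

View pics/crop.png

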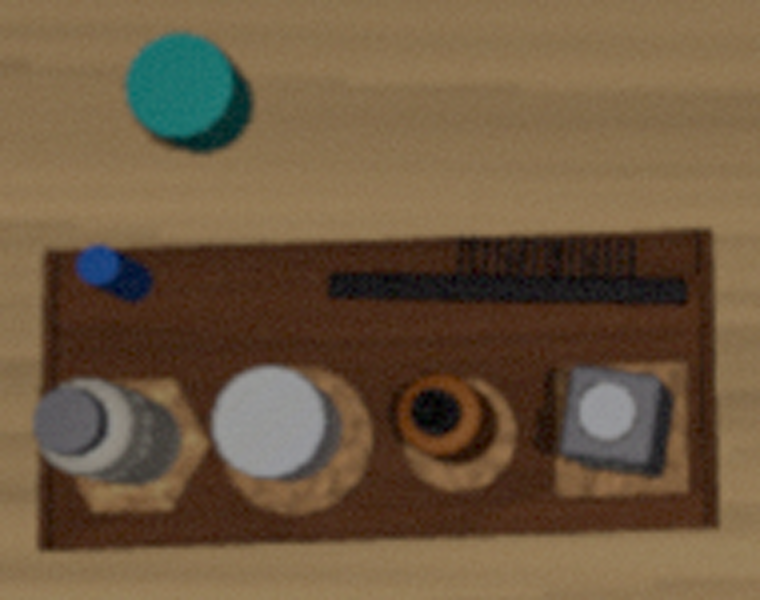

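The crop confirms the white jar on the large round coaster (163,286). The teal one stands off the tray. The lotion is turned about 8° relative to the tray. Next I'll work out the positions.

```bash
python3 - <<'E'
from h import *
c=cal("top")
for n,t,z,k in(("toner",(112.5,285),.111,(128,291)),("cream",(162,285.5),.055,(170.5,290)),("serum",(204,282.8),.095,(210,288.8)),("lotion",(246.8,282.8),.103,(250.5,287.5))):
    print(n,plane(c,*t,z)[:2].round(4),"coaster",plane(c,*k,.009)[:2].round(4))
for n,k in zip("toner lotion".split(),((607,411),(607,411))): pass
# lotion top corners in crop px
q=np.array([plane(c,95+u/4,180+v/4,.089)[:2] for u,v in((574,366),(669,378),(656,470),(560,455))]); print(q.mean(0).round(4)); e=q-np.roll(q,1,0); print(np.degrees(np.arctan2(e[:,1],e[:,0])).round(1),np.hypot(*e.T).round(3))
D=np.load("top.npz"); im=D["im"]; g=im.max(2)
save("stand",cv2.resize(im[228:324,338:558],(770,336),interpolation=cv2.INTER_CUBIC))
E
```

```text
toner [0.4928 0.3211] coaster [0.4918 0.3259]
cream [0.4968 0.2551] coaster [0.4931 0.2508]
serum [0.4969 0.1769] coaster [0.4947 0.1809]
lotion [0.4957 0.1059] coaster [0.4966 0.1089]
[0.4946 0.1042]
[ -8.1 -97.6 172.4  80.8] [0.037 0.04  0.038 0.04 ]
```

View pics/stand.png

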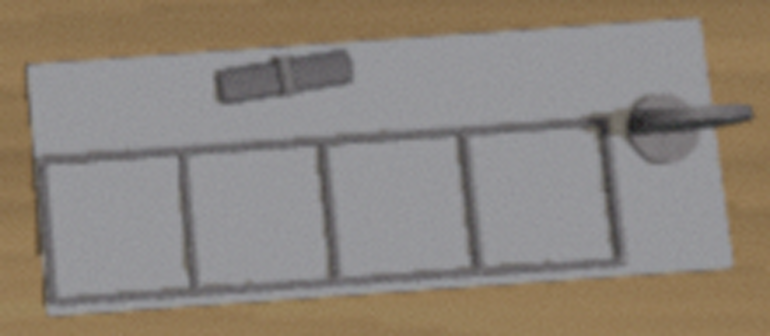

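```bash
cat >> h.py <<'E'
from scipy.spatial.transform import Rotation as Ro
def go(x,y,z,psi):
    "TCP target -> tool-frame shift and wz from the measured pose"
    s=ctrl.observe(); R=Ro.from_quat(s["tcp_rot"])
    sh=R.inv().apply(np.array([x,y,z])-s["tcp_pos"])
    T=Ro.from_euler("z",psi)*Ro.from_euler("x",np.pi)
    print("shift",sh.round(4),"turn",(R.inv()*T).as_rotvec().round(4),"t",round(s["time_s"],1))
E
python3 - <<'E'
from h import *
c=cal("top")
W=np.array([plane(c,338+u/3.5,228+v/3.5,.012)[:2] for u,v in((44,158),(605,124),(618,263),(52,300))])
L=np.array([[.036,.144],[.036,-.144],[-.036,-.144],[-.036,.144]])
H=(L.T@(W-W.mean(0))); a=np.arctan2(H[0,1]-H[1,0],H[0,0]+H[1,1]); R=np.array([[np.cos(a),-np.sin(a)],[np.sin(a),np.cos(a)]])
print("stand",W.mean(0),a,np.round(W-W.mean(0)-L@R.T,4))
print((W.mean(0)+np.array([[0,y] for y in(.108,.036,-.036,-.108)])@R.T).round(4))
go(.495,-.215,.33,1.571+a)
E
```

```text
stand [ 0.49320622 -0.21397979] 0.05655694403146763 [[-0.0001 -0.0014]
 [-0.0005 -0.0002]
 [ 0.0008  0.0017]
 [-0.0002 -0.0001]]
[[ 0.4871 -0.1062]
 [ 0.4912 -0.178 ]
 [ 0.4952 -0.2499]
 [ 0.4993 -0.3218]]
shift [ 0.407  -0.2201 -0.0265] turn [-0.0015 -0.0014 -1.3208] t 0.1
```

step_arm(rows=[{"x": 0.045, "y": -0.024, "z": -0.003, "wz": -0.15, "claw": 0.7}, {"x": 0.09, "y": -0.049, "z": -0.007, "wz": -0.3, "claw": 0.7}, {"x": 0.135, "y": -0.073, "z": -0.01, "wz": -0.45, "claw": 0.7}, {"x": 0.18, "y": -0.098, "z": -0.013, "wz": -0.6, "claw": 0.7}, {"x": 0.226, "y": -0.122, "z": -0.017, "wz": -0.74, "claw": 0.7}, {"x": 0.271, "y": -0.147, "z": -0.02, "wz": -0.89, "claw": 0.7}, {"x": 0.316, "y": -0.171, "z": -0.023, "wz": -1.04, "claw": 0.7}, {"x": 0.362, "y": -0.196, "z": -0.027, "wz": -1.19, "claw": 0.7}, {"x": 0.407, "y": -0.22, "z": -0.03, "wz": -1.329, "claw": 0.7}, {"x": 0.407, "y": -0.22, "z": -0.03, "wz": -1.329, "claw": 0.7}])

```text
schema error: expected keys x, y, z, wx, wy, wz, claw
```

step_arm(rows=[{"x": 0.045, "y": -0.024, "z": -0.003, "wx": 0, "wy": 0, "wz": -0.15, "claw": 0.7}, {"x": 0.09, "y": -0.049, "z": -0.007, "wx": 0, "wy": 0, "wz": -0.3, "claw": 0.7}, {"x": 0.135, "y": -0.073, "z": -0.01, "wx": 0, "wy": 0, "wz": -0.45, "claw": 0.7}, {"x": 0.18, "y": -0.098, "z": -0.013, "wx": 0, "wy": 0, "wz": -0.6, "claw": 0.7}, {"x": 0.226, "y": -0.122, "z": -0.017, "wx": 0, "wy": 0, "wz": -0.74, "claw": 0.7}, {"x": 0.271, "y": -0.147, "z": -0.02, "wx": 0, "wy": 0, "wz": -0.89, "claw": 0.7}, {"x": 0.316, "y": -0.171, "z": -0.023, "wx": 0, "wy": 0, "wz": -1.04, "claw": 0.7}, {"x": 0.362, "y": -0.196, "z": -0.027, "wx": 0, "wy": 0, "wz": -1.19, "claw": 0.7}, {"x": 0.407, "y": -0.22, "z": -0.027, "wx": 0, "wy": 0, "wz": -1.32, "claw": 0.7}, {"x": 0.407, "y": -0.22, "z": -0.027, "wx": 0, "wy": 0, "wz": -1.32, "claw": 0.7}])

```text
time_s: 1.35
tcp_pos: [0.4971, -0.2129, 0.3304]
tcp_rot: [0.685, 0.728, 0.001, -0.0]
contact_force: [-0.0, -1.2, -0.5]
grip_width: 0.0594
finger_force: 0.0
```

```bash
python3 - <<'E'
from h import *
c=cal("wrist"); im,d=ctrl.capture("wrist"); save("w1",im)
s=ctrl.observe(); print(s["tcp_pos"],s["grip_width"],ray(c,320,240))
np.save("w1c",c["extrinsics"])
go(.49,.215,.33,1.598)
E
```

```text
[ 0.49582415 -0.21413609  0.33031918] 0.05972997115895647 (array([ 0.49377542, -0.14284032,  0.39973905]), array([ 0.04334711, -0.28306313, -0.95848078]))
shift [0.4287 0.0194 0.0005] turn [-0.0011 -0.0004  0.0316] t 1.4
```

View pics/w1.png

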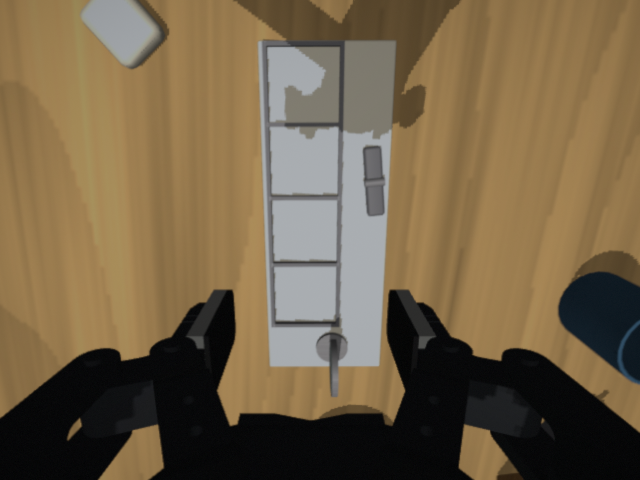

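The wrist view shows the stand with the compartment corners at about (266,43), (342,43), (339,323) and (274,325), and the mirror at (333,348). I'll check these and move over the tray.

```bash
python3 - <<'E'
from h import *
c=cal("wrist")
W=np.array([plane(c,*p,.012)[:2] for p in((342,43),(339,323),(274,325),(266,43))])
L=np.array([[.036,.144],[.036,-.144],[-.036,-.144],[-.036,.144]])
H=(L.T@(W-W.mean(0))); a=np.arctan2(H[0,1]-H[1,0],H[0,0]+H[1,1]); R=np.array([[np.cos(a),-np.sin(a)],[np.sin(a),np.cos(a)]])
print("stand",W.mean(0),a,np.round(W-W.mean(0)-L@R.T,4))
E
```

```text
stand [ 0.49165588 -0.21477811] 0.06477866677438436 [[-0.0011 -0.0014]
 [ 0.      0.0022]
 [-0.0004  0.0001]
 [ 0.0014 -0.0009]]
```

step_arm(rows=[{"x": 0.05, "y": 0.003, "z": 0, "wx": 0, "wy": 0, "wz": 0.03, "claw": 0.75}, {"x": 0.1, "y": 0.005, "z": 0, "wx": 0, "wy": 0, "wz": 0.03, "claw": 0.75}, {"x": 0.15, "y": 0.008, "z": 0, "wx": 0, "wy": 0, "wz": 0.03, "claw": 0.75}, {"x": 0.2, "y": 0.01, "z": 0, "wx": 0, "wy": 0, "wz": 0.03, "claw": 0.75}, {"x": 0.25, "y": 0.012, "z": 0, "wx": 0, "wy": 0, "wz": 0.03, "claw": 0.75}, {"x": 0.3, "y": 0.014, "z": 0, "wx": 0, "wy": 0, "wz": 0.03, "claw": 0.75}, {"x": 0.35, "y": 0.016, "z": 0, "wx": 0, "wy": 0, "wz": 0.03, "claw": 0.75}, {"x": 0.4, "y": 0.018, "z": 0, "wx": 0, "wy": 0, "wz": 0.03, "claw": 0.75}, {"x": 0.43, "y": 0.019, "z": 0, "wx": 0, "wy": 0, "wz": 0.03, "claw": 0.75}, {"x": 0.43, "y": 0.019, "z": 0, "wx": 0, "wy": 0, "wz": 0.03, "claw": 0.75}])

```text
time_s: 2.65
tcp_pos: [0.4899, 0.2152, 0.3305]
tcp_rot: [0.697, 0.717, -0.0, -0.0]
contact_force: [-0.1, -0.1, 0.2]
grip_width: 0.0641
finger_force: 0.0
```

```bash
python3 - <<'E'
from h import *
c=cal("wrist"); im,d=ctrl.capture("wrist"); save("w2",im)
s=ctrl.observe(); print(s["tcp_pos"])
E
```

```text
[0.4898688  0.214108   0.33048342]
```

View pics/w2.png

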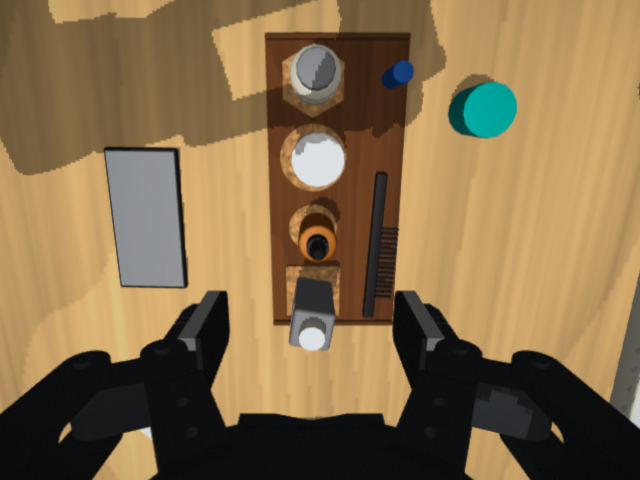

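The wrist view shows the cap and lid tops: toner (316,67), cream (318,159), serum (318,247) and lotion (312,337).

```bash
python3 - <<'E'
from h import *
c=cal("wrist")
for n,t,z in(("toner",(316,67),.111),("cream",(318,159),.055),("serum",(318,247),.095),("lotion",(312,337),.103)):
    print(n,plane(c,*t,z)[:2].round(4))
go(.4935,.323,.25,1.598)
E
```

```text
toner [0.4919 0.3227]
cream [0.4965 0.2553]
serum [0.4979 0.1872]
lotion [0.495 0.108]
shift [0.1089 0.0065 0.0803] turn [-0.0009  0.0014 -0.0011] t 2.7
```

step_arm(rows=[{"x": 0.055, "y": 0.003, "z": 0, "wx": 0, "wy": 0, "wz": 0, "claw": 0.75}, {"x": 0.108, "y": 0.005, "z": 0.02, "wx": 0, "wy": 0, "wz": 0, "claw": 0.75}, {"x": 0.108, "y": 0.005, "z": 0.06, "wx": 0, "wy": 0, "wz": 0, "claw": 0.75}, {"x": 0.108, "y": 0.005, "z": 0.1, "wx": 0, "wy": 0, "wz": 0, "claw": 0.75}, {"x": 0.108, "y": 0.005, "z": 0.14, "wx": 0, "wy": 0, "wz": 0, "claw": 0.75}, {"x": 0.108, "y": 0.005, "z": 0.175, "wx": 0, "wy": 0, "wz": 0, "claw": 0.75}, {"x": 0.108, "y": 0.005, "z": 0.195, "wx": 0, "wy": 0, "wz": 0, "claw": 0.75}, {"x": 0.108, "y": 0.005, "z": 0.207, "wx": 0, "wy": 0, "wz": 0, "claw": 0.75}, {"x": 0.108, "y": 0.005, "z": 0.207, "wx": 0, "wy": 0, "wz": 0, "claw": 0.75}, {"x": 0.108, "y": 0.005, "z": 0.207, "wx": 0, "wy": 0, "wz": 0, "claw": 0.4}])

```text
time_s: 3.95
tcp_pos: [0.4931, 0.3227, 0.1249]
tcp_rot: [0.698, 0.716, 0.001, 0.0]
contact_force: [0.1, 0.8, 0.0]
grip_width: 0.0475
finger_force: 0.0
```

step_arm(rows=[{"x": 0, "y": 0, "z": 0, "wx": 0, "wy": 0, "wz": 0, "claw": 0.2}, {"x": 0, "y": 0, "z": 0, "wx": 0, "wy": 0, "wz": 0, "claw": 0.2}, {"x": 0, "y": 0, "z": 0, "wx": 0, "wy": 0, "wz": 0, "claw": 0.2}, {"x": 0, "y": 0, "z": 0, "wx": 0, "wy": 0, "wz": 0, "claw": 0.2}, {"x": 0, "y": 0, "z": -0.01, "wx": 0, "wy": 0, "wz": 0, "claw": 0.2}, {"x": 0, "y": 0, "z": -0.03, "wx": 0, "wy": 0, "wz": 0, "claw": 0.2}, {"x": 0, "y": 0, "z": -0.06, "wx": 0, "wy": 0, "wz": 0, "claw": 0.2}, {"x": 0, "y": 0, "z": -0.09, "wx": 0, "wy": 0, "wz": 0, "claw": 0.2}, {"x": 0, "y": 0, "z": -0.12, "wx": 0, "wy": 0, "wz": 0, "claw": 0.2}, {"x": 0, "y": 0, "z": -0.13, "wx": 0, "wy": 0, "wz": 0, "claw": 0.2}])

```text
time_s: 5.2
tcp_pos: [0.4929, 0.3236, 0.2562]
tcp_rot: [0.698, 0.716, 0.002, 0.0]
contact_force: [0.7, -0.0, -1.7]
grip_width: 0.0386
finger_force: 60.3
```

```bash
python3 - <<'E'
from h import *
s=ctrl.observe(); print(s["tcp_pos"],s["grip_width"],s["finger_force"])
go(.4988,-.3215,.25,1.631)
E
```

```text
[0.49288217 0.32355475 0.25615975] 0.03858595844231304 60.26740288187284
shift [-0.645  -0.011   0.0048] turn [ 0.0033 -0.0019 -0.0339] t 5.2
```

step_arm(rows=[{"x": -0.015, "y": 0, "z": 0, "wx": 0, "wy": 0, "wz": 0, "claw": 0.2}, {"x": -0.045, "y": 0, "z": 0, "wx": 0, "wy": 0, "wz": 0, "claw": 0.2}, {"x": -0.085, "y": -0.001, "z": 0, "wx": 0, "wy": 0, "wz": -0.01, "claw": 0.2}, {"x": -0.13, "y": -0.002, "z": 0, "wx": 0, "wy": 0, "wz": -0.01, "claw": 0.2}, {"x": -0.175, "y": -0.003, "z": 0, "wx": 0, "wy": 0, "wz": -0.01, "claw": 0.2}, {"x": -0.22, "y": -0.004, "z": 0, "wx": 0, "wy": 0, "wz": -0.02, "claw": 0.2}, {"x": -0.265, "y": -0.005, "z": 0, "wx": 0, "wy": 0, "wz": -0.02, "claw": 0.2}, {"x": -0.31, "y": -0.005, "z": 0, "wx": 0, "wy": 0, "wz": -0.03, "claw": 0.2}, {"x": -0.345, "y": -0.006, "z": 0, "wx": 0, "wy": 0, "wz": -0.03, "claw": 0.2}, {"x": -0.36, "y": -0.006, "z": 0, "wx": 0, "wy": 0, "wz": -0.034, "claw": 0.2}])

```text
time_s: 6.45
tcp_pos: [0.4941, -0.0392, 0.2523]
tcp_rot: [0.686, 0.727, -0.001, -0.001]
contact_force: [0.1, 0.2, -1.2]
grip_width: 0.0388
finger_force: 60.3
```

step_arm(rows=[{"x": -0.02, "y": -0.003, "z": 0, "wx": 0, "wy": 0, "wz": 0, "claw": 0.2}, {"x": -0.06, "y": -0.006, "z": 0, "wx": 0, "wy": 0, "wz": 0, "claw": 0.2}, {"x": -0.1, "y": -0.009, "z": 0, "wx": 0, "wy": 0, "wz": 0, "claw": 0.2}, {"x": -0.145, "y": -0.012, "z": 0, "wx": 0, "wy": 0, "wz": 0, "claw": 0.2}, {"x": -0.19, "y": -0.015, "z": 0, "wx": 0, "wy": 0, "wz": 0, "claw": 0.2}, {"x": -0.23, "y": -0.015, "z": 0, "wx": 0, "wy": 0, "wz": 0, "claw": 0.2}, {"x": -0.265, "y": -0.015, "z": 0, "wx": 0, "wy": 0, "wz": 0, "claw": 0.2}, {"x": -0.285, "y": -0.015, "z": 0, "wx": 0, "wy": 0, "wz": 0, "claw": 0.2}, {"x": -0.285, "y": -0.015, "z": 0.02, "wx": 0, "wy": 0, "wz": 0, "claw": 0.2}, {"x": -0.285, "y": -0.015, "z": 0.04, "wx": 0, "wy": 0, "wz": 0, "claw": 0.2}])

```text
time_s: 7.7
tcp_pos: [0.4974, -0.3219, 0.2129]
tcp_rot: [0.686, 0.728, 0.0, -0.001]
contact_force: [-0.3, 0.2, -0.9]
grip_width: 0.0388
finger_force: 60.3
```

```bash
python3 - <<'E'
from h import *
s=ctrl.observe(); print(s["tcp_pos"],s["grip_width"],s["finger_force"])
go(.4988,-.3218,.122,1.631)
im,d=ctrl.capture("top"); save("t2",im[180:330,330:560])
E
```

```text
[ 0.49744021 -0.32191363  0.21290532] 0.03882163685735434 60.3162236593198
shift [-0.0001  0.0014  0.0909] turn [-0.0006 -0.0013 -0.0003] t 7.7
```

step_arm(rows=[{"x": 0, "y": 0.001, "z": 0.025, "wx": 0, "wy": 0, "wz": 0, "claw": 0.2}, {"x": 0, "y": 0.001, "z": 0.05, "wx": 0, "wy": 0, "wz": 0, "claw": 0.2}, {"x": 0, "y": 0.001, "z": 0.07, "wx": 0, "wy": 0, "wz": 0, "claw": 0.2}, {"x": 0, "y": 0.001, "z": 0.08, "wx": 0, "wy": 0, "wz": 0, "claw": 0.2}, {"x": 0, "y": 0.001, "z": 0.085, "wx": 0, "wy": 0, "wz": 0, "claw": 0.2}, {"x": 0, "y": 0.001, "z": 0.088, "wx": 0, "wy": 0, "wz": 0, "claw": 0.2}, {"x": 0, "y": 0.001, "z": 0.09, "wx": 0, "wy": 0, "wz": 0, "claw": 0.2}, {"x": 0, "y": 0.001, "z": 0.0905, "wx": 0, "wy": 0, "wz": 0, "claw": 0.2}, {"x": 0, "y": 0.001, "z": 0.0905, "wx": 0, "wy": 0, "wz": 0, "claw": 0.2}, {"x": 0, "y": 0.001, "z": 0.0905, "wx": 0, "wy": 0, "wz": 0, "claw": 0.2}])

```text
time_s: 9.0
tcp_pos: [0.4988, -0.3225, 0.1236]
tcp_rot: [0.686, 0.728, 0.0, 0.0]
contact_force: [-0.1, -0.2, -1.2]
grip_width: 0.0387
finger_force: 60.3
```

step_arm(rows=[{"x": 0, "y": 0, "z": 0.001, "wx": 0, "wy": 0, "wz": 0, "claw": 0.2}, {"x": 0, "y": 0, "z": 0.002, "wx": 0, "wy": 0, "wz": 0, "claw": 0.2}, {"x": 0, "y": 0, "z": 0.0025, "wx": 0, "wy": 0, "wz": 0, "claw": 0.2}, {"x": 0, "y": 0, "z": 0.0025, "wx": 0, "wy": 0, "wz": 0, "claw": 0.2}, {"x": 0, "y": 0, "z": 0.0025, "wx": 0, "wy": 0, "wz": 0, "claw": 0.2}, {"x": 0, "y": 0, "z": 0.0025, "wx": 0, "wy": 0, "wz": 0, "claw": 0.2}, {"x": 0, "y": 0, "z": 0.0025, "wx": 0, "wy": 0, "wz": 0, "claw": 0.2}, {"x": 0, "y": 0, "z": 0.0025, "wx": 0, "wy": 0, "wz": 0, "claw": 0.2}, {"x": 0, "y": 0, "z": 0.0025, "wx": 0, "wy": 0, "wz": 0, "claw": 0.2}, {"x": 0, "y": 0, "z": 0.0025, "wx": 0, "wy": 0, "wz": 0, "claw": 0.2}])

```text
time_s: 10.25
tcp_pos: [0.4988, -0.3226, 0.1222]
tcp_rot: [0.686, 0.728, -0.0, 0.001]
contact_force: [-2.5, 1.0, 7.7]
grip_width: 0.0385
finger_force: 61.0
```

step_arm(rows=[{"x": 0, "y": 0, "z": -0.001, "wx": 0, "wy": 0, "wz": 0, "claw": 0.5}, {"x": 0, "y": 0, "z": -0.001, "wx": 0, "wy": 0, "wz": 0, "claw": 0.75}, {"x": 0, "y": 0, "z": -0.001, "wx": 0, "wy": 0, "wz": 0, "claw": 0.75}, {"x": 0, "y": 0, "z": -0.001, "wx": 0, "wy": 0, "wz": 0, "claw": 0.75}, {"x": 0, "y": 0, "z": -0.015, "wx": 0, "wy": 0, "wz": 0, "claw": 0.75}, {"x": 0, "y": 0, "z": -0.04, "wx": 0, "wy": 0, "wz": 0, "claw": 0.75}, {"x": 0, "y": 0, "z": -0.07, "wx": 0, "wy": 0, "wz": 0, "claw": 0.75}, {"x": 0, "y": 0, "z": -0.1, "wx": 0, "wy": 0, "wz": 0, "claw": 0.75}, {"x": 0, "y": 0, "z": -0.13, "wx": 0, "wy": 0, "wz": 0, "claw": 0.75}, {"x": 0, "y": 0, "z": -0.15, "wx": 0, "wy": 0, "wz": 0, "claw": 0.75}])

```text
time_s: 11.5
tcp_pos: [0.4991, -0.3227, 0.2737]
tcp_rot: [0.686, 0.728, 0.0, 0.002]
contact_force: [0.4, -0.5, -0.1]
grip_width: 0.064
finger_force: 0.0
```

```bash
python3 - <<'E'
from h import *
im,d=ctrl.capture("wrist"); save("w3",im)
go(.4966,.254,.27,1.598)
E
```

```text
shift [0.5765 0.0311 0.0036] turn [0.0058 0.0047 0.0328] t 11.6
```

View pics/w3.png

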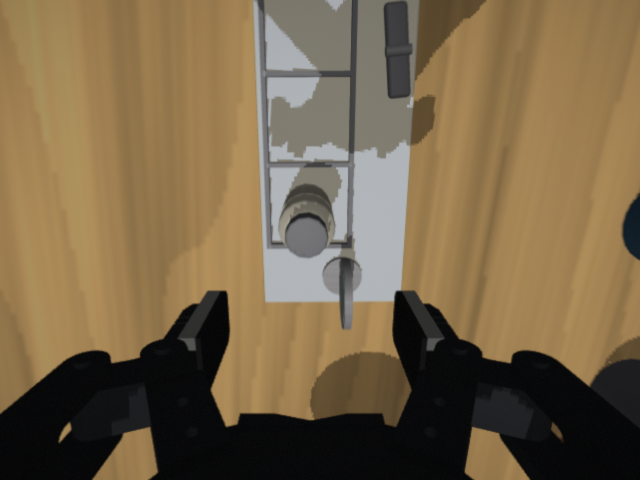

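The toner stands upright in the compartment next to the mirror, with its cap at (307,235). Next is the cream jar.

step_arm(rows=[{"x": 0.05, "y": 0.003, "z": 0, "wx": 0.003, "wy": 0.002, "wz": 0.01, "claw": 0.8}, {"x": 0.11, "y": 0.006, "z": 0, "wx": 0.006, "wy": 0.005, "wz": 0.02, "claw": 0.8}, {"x": 0.17, "y": 0.009, "z": 0, "wx": 0.006, "wy": 0.005, "wz": 0.033, "claw": 0.8}, {"x": 0.23, "y": 0.012, "z": 0, "wx": 0.006, "wy": 0.005, "wz": 0.033, "claw": 0.8}, {"x": 0.29, "y": 0.016, "z": 0, "wx": 0.006, "wy": 0.005, "wz": 0.033, "claw": 0.8}, {"x": 0.35, "y": 0.019, "z": 0, "wx": 0.006, "wy": 0.005, "wz": 0.033, "claw": 0.8}, {"x": 0.41, "y": 0.022, "z": 0, "wx": 0.006, "wy": 0.005, "wz": 0.033, "claw": 0.8}, {"x": 0.47, "y": 0.025, "z": 0, "wx": 0.006, "wy": 0.005, "wz": 0.033, "claw": 0.8}, {"x": 0.53, "y": 0.028, "z": 0, "wx": 0.006, "wy": 0.005, "wz": 0.033, "claw": 0.8}, {"x": 0.5765, "y": 0.031, "z": 0.004, "wx": 0.006, "wy": 0.005, "wz": 0.033, "claw": 0.8}])

```text
time_s: 12.8
tcp_pos: [0.4949, 0.2575, 0.2675]
tcp_rot: [0.697, 0.717, 0.0, -0.004]
contact_force: [1.2, 0.4, 0.9]
grip_width: 0.0683
finger_force: 0.0
```

```bash
python3 - <<'E'
from h import *
go(.4966,.254,.096,1.598); print(ctrl.observe()["tcp_pos"])
c=cal("wrist"); im,d=ctrl.capture("wrist"); 
# bright lid blob
m=((im.min(2)>150)&(np.ptp(im.astype(int),axis=2)<30)).astype(np.uint8)
n,l,s,ce=cv2.connectedComponentsWithStats(m)
for i in range(1,n):
    if s[i,4]>300: print(s[i],ce[i].round(1),plane(c,*ce[i],.055)[:2].round(4))
for n_,p in(("cream",(.4966,.254,.055)),("serum",(.4975,.182,.095))): print(n_,proj(c,p))
save("w4",im)
E
```

```text
shift [-0.0045  0.0024  0.1715] turn [-0.0047 -0.0056  0.0011] t 12.8
[0.49487102 0.25745006 0.2674985 ]
[ 281  186   62   66 3243] [311.8 218.7] [0.496  0.2614]
[  82  207   77  138 8077] [121.9 270.2] [0.3491 0.2159]
cream (np.float64(312.31257687254697), np.float64(228.25665855188075))
serum (np.float64(310.59344577186926), np.float64(341.4854175516621))
```

step_arm(rows=[{"x": -0.003, "y": 0.002, "z": 0.02, "wx": 0, "wy": 0, "wz": 0, "claw": 0.8}, {"x": -0.003, "y": 0.002, "z": 0.04, "wx": 0, "wy": 0, "wz": 0, "claw": 0.8}, {"x": -0.003, "y": 0.002, "z": 0.06, "wx": 0, "wy": 0, "wz": 0, "claw": 0.8}, {"x": -0.003, "y": 0.002, "z": 0.07, "wx": 0, "wy": 0, "wz": 0, "claw": 0.8}, {"x": -0.003, "y": 0.002, "z": 0.07, "wx": 0, "wy": 0, "wz": 0, "claw": 0.8}, {"x": -0.003, "y": 0.002, "z": 0.07, "wx": 0, "wy": 0, "wz": 0, "claw": 0.8}, {"x": -0.003, "y": 0.002, "z": 0.07, "wx": 0, "wy": 0, "wz": 0, "claw": 0.8}, {"x": -0.003, "y": 0.002, "z": 0.07, "wx": 0, "wy": 0, "wz": 0, "claw": 0.8}, {"x": -0.003, "y": 0.002, "z": 0.07, "wx": 0, "wy": 0, "wz": 0, "claw": 0.8}, {"x": -0.003, "y": 0.002, "z": 0.07, "wx": 0, "wy": 0, "wz": 0, "claw": 0.8}])

```text
time_s: 14.1
tcp_pos: [0.4968, 0.2523, 0.197]
tcp_rot: [0.697, 0.717, -0.0, -0.004]
contact_force: [0.3, -0.2, 0.0]
grip_width: 0.0683
finger_force: 0.0
```

```bash
python3 - <<'E'
from h import *
go(.4966,.2555,.096,1.598); print(ctrl.observe()["tcp_pos"])
c=cal("wrist"); im,d=ctrl.capture("wrist"); 
m=((im.min(2)>150)&(np.ptp(im.astype(int),axis=2)<30)).astype(np.uint8)
n,l,s,ce=cv2.connectedComponentsWithStats(m)
for i in range(1,n):
    if s[i,4]>300: print(s[i],ce[i].round(1),plane(c,*ce[i],.055)[:2].round(4))
save("w5",im)
E
```

```text
shift [0.0027 0.0005 0.101 ] turn [-0.006  -0.005  -0.0002] t 14.1
[0.49676889 0.25229735 0.19698299]
[ 268  207   82   78 4932] [308.6 244.9] [0.4959 0.2572]
[    7   220   114   154 12559] [ 65.1 288.3] [0.3516 0.2259]
```

View pics/w5.png

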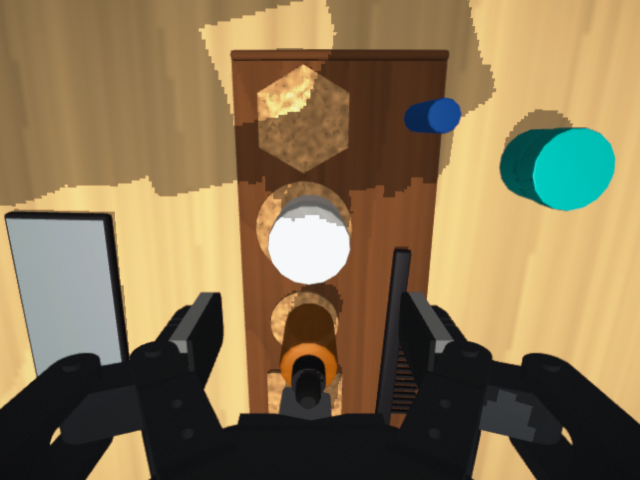

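The lid is at (309,245). The toner has left its hexagonal coaster, and the serum's slim neck is close by at (310,385). I'll go down and grip the lid band.

step_arm(rows=[{"x": 0.0035, "y": 0, "z": 0.02, "wx": -0.006, "wy": -0.005, "wz": 0, "claw": 0.8}, {"x": 0.0035, "y": 0, "z": 0.045, "wx": -0.006, "wy": -0.005, "wz": 0, "claw": 0.8}, {"x": 0.0035, "y": 0, "z": 0.07, "wx": -0.006, "wy": -0.005, "wz": 0, "claw": 0.8}, {"x": 0.0035, "y": 0, "z": 0.088, "wx": -0.006, "wy": -0.005, "wz": 0, "claw": 0.8}, {"x": 0.0035, "y": 0, "z": 0.098, "wx": -0.006, "wy": -0.005, "wz": 0, "claw": 0.8}, {"x": 0.0035, "y": 0, "z": 0.098, "wx": -0.006, "wy": -0.005, "wz": 0, "claw": 0.8}, {"x": 0.0035, "y": 0, "z": 0.098, "wx": -0.006, "wy": -0.005, "wz": 0, "claw": 0.6}, {"x": 0.0035, "y": 0, "z": 0.098, "wx": -0.006, "wy": -0.005, "wz": 0, "claw": 0.3}, {"x": 0.0035, "y": 0, "z": 0.098, "wx": -0.006, "wy": -0.005, "wz": 0, "claw": 0.3}, {"x": 0.0035, "y": 0, "z": 0.098, "wx": -0.006, "wy": -0.005, "wz": 0, "claw": 0.3}])

```text
time_s: 15.4
tcp_pos: [0.4968, 0.2566, 0.1]
tcp_rot: [0.697, 0.717, 0.001, 0.0]
contact_force: [-0.6, 0.4, 5.8]
grip_width: 0.0461
finger_force: 61.9
```

step_arm(rows=[{"x": 0, "y": 0, "z": 0, "wx": 0, "wy": 0, "wz": 0, "claw": 0.3}, {"x": 0, "y": 0, "z": -0.01, "wx": 0, "wy": 0, "wz": 0, "claw": 0.3}, {"x": 0, "y": 0, "z": -0.03, "wx": 0, "wy": 0, "wz": 0, "claw": 0.3}, {"x": 0, "y": 0, "z": -0.06, "wx": 0, "wy": 0, "wz": 0, "claw": 0.3}, {"x": 0, "y": 0, "z": -0.09, "wx": 0, "wy": 0, "wz": 0, "claw": 0.3}, {"x": 0, "y": 0, "z": -0.115, "wx": 0, "wy": 0, "wz": 0, "claw": 0.3}, {"x": 0, "y": 0, "z": -0.125, "wx": 0, "wy": 0, "wz": 0, "claw": 0.3}, {"x": 0, "y": 0, "z": -0.125, "wx": 0, "wy": 0, "wz": 0, "claw": 0.3}, {"x": 0, "y": 0, "z": -0.125, "wx": 0, "wy": 0, "wz": 0, "claw": 0.3}, {"x": 0, "y": 0, "z": -0.125, "wx": 0, "wy": 0, "wz": 0, "claw": 0.3}])

```text
time_s: 16.65
tcp_pos: [0.4955, 0.256, 0.2227]
tcp_rot: [0.697, 0.717, -0.001, -0.0]
contact_force: [0.3, 0.7, -2.4]
grip_width: 0.0464
finger_force: 61.7
```

```bash
python3 - <<'E'
from h import *
go(.4945,-.2502,.224,1.631); s=ctrl.observe();print(s["tcp_pos"],s["grip_width"],s["finger_force"])
E
```

```text
shift [-0.506  -0.0146 -0.0008] turn [-0.0025  0.001  -0.0332] t 16.6
[0.49545666 0.25602274 0.22266565] 0.04637711281788813 61.67587637901306
```

step_arm(rows=[{"x": -0.015, "y": 0, "z": 0, "wx": 0, "wy": 0, "wz": 0, "claw": 0.3}, {"x": -0.05, "y": -0.001, "z": 0, "wx": 0, "wy": 0, "wz": 0, "claw": 0.3}, {"x": -0.095, "y": -0.002, "z": 0, "wx": 0, "wy": 0, "wz": -0.01, "claw": 0.3}, {"x": -0.145, "y": -0.004, "z": 0, "wx": 0, "wy": 0, "wz": -0.01, "claw": 0.3}, {"x": -0.195, "y": -0.006, "z": 0, "wx": 0, "wy": 0, "wz": -0.015, "claw": 0.3}, {"x": -0.245, "y": -0.007, "z": 0, "wx": 0, "wy": 0, "wz": -0.02, "claw": 0.3}, {"x": -0.295, "y": -0.008, "z": 0, "wx": 0, "wy": 0, "wz": -0.025, "claw": 0.3}, {"x": -0.345, "y": -0.01, "z": 0, "wx": 0, "wy": 0, "wz": -0.03, "claw": 0.3}, {"x": -0.395, "y": -0.012, "z": 0, "wx": 0, "wy": 0, "wz": -0.033, "claw": 0.3}, {"x": -0.44, "y": -0.013, "z": 0, "wx": 0, "wy": 0, "wz": -0.033, "claw": 0.3}])

```text
time_s: 17.9
tcp_pos: [0.4939, -0.1864, 0.2237]
tcp_rot: [0.686, 0.728, -0.0, -0.0]
contact_force: [0.9, 0.1, -0.7]
grip_width: 0.0464
finger_force: 61.7
```

step_arm(rows=[{"x": -0.035, "y": -0.002, "z": 0, "wx": 0, "wy": 0, "wz": 0, "claw": 0.3}, {"x": -0.055, "y": -0.002, "z": 0, "wx": 0, "wy": 0, "wz": 0, "claw": 0.3}, {"x": -0.066, "y": -0.002, "z": 0.005, "wx": 0, "wy": 0, "wz": 0, "claw": 0.3}, {"x": -0.066, "y": -0.002, "z": 0.02, "wx": 0, "wy": 0, "wz": 0, "claw": 0.3}, {"x": -0.066, "y": -0.002, "z": 0.045, "wx": 0, "wy": 0, "wz": 0, "claw": 0.3}, {"x": -0.066, "y": -0.002, "z": 0.07, "wx": 0, "wy": 0, "wz": 0, "claw": 0.3}, {"x": -0.066, "y": -0.002, "z": 0.09, "wx": 0, "wy": 0, "wz": 0, "claw": 0.3}, {"x": -0.066, "y": -0.002, "z": 0.1, "wx": 0, "wy": 0, "wz": 0, "claw": 0.3}, {"x": -0.066, "y": -0.002, "z": 0.1, "wx": 0, "wy": 0, "wz": 0, "claw": 0.3}, {"x": -0.066, "y": -0.002, "z": 0.1, "wx": 0, "wy": 0, "wz": 0, "claw": 0.3}])

```text
time_s: 19.15
tcp_pos: [0.4974, -0.2497, 0.1244]
tcp_rot: [0.685, 0.728, 0.0, 0.0]
contact_force: [0.7, 1.0, -1.4]
grip_width: 0.0466
finger_force: 61.7
```

```bash
python3 - <<'E'
from h import *
go(.4945,-.2502,.0965,1.631); s=ctrl.observe();print(s["tcp_pos"],s["grip_width"],s["finger_force"])
E
```

```text
shift [-0.0003 -0.0029  0.0279] turn [0.0008 0.0005 0.0003] t 19.1
[ 0.49737575 -0.24973075  0.12444509] 0.04655274651187453 61.69331431388855
```

step_arm(rows=[{"x": 0, "y": -0.003, "z": 0.008, "wx": 0, "wy": 0, "wz": 0, "claw": 0.3}, {"x": 0, "y": -0.003, "z": 0.015, "wx": 0, "wy": 0, "wz": 0, "claw": 0.3}, {"x": 0, "y": -0.003, "z": 0.02, "wx": 0, "wy": 0, "wz": 0, "claw": 0.3}, {"x": 0, "y": -0.003, "z": 0.024, "wx": 0, "wy": 0, "wz": 0, "claw": 0.3}, {"x": 0, "y": -0.003, "z": 0.026, "wx": 0, "wy": 0, "wz": 0, "claw": 0.3}, {"x": 0, "y": -0.003, "z": 0.027, "wx": 0, "wy": 0, "wz": 0, "claw": 0.3}, {"x": 0, "y": -0.003, "z": 0.028, "wx": 0, "wy": 0, "wz": 0, "claw": 0.3}, {"x": 0, "y": -0.003, "z": 0.028, "wx": 0, "wy": 0, "wz": 0, "claw": 0.3}, {"x": 0, "y": -0.003, "z": 0.028, "wx": 0, "wy": 0, "wz": 0, "claw": 0.3}, {"x": 0, "y": -0.003, "z": 0.028, "wx": 0, "wy": 0, "wz": 0, "claw": 0.3}])

```text
time_s: 20.4
tcp_pos: [0.4938, -0.2501, 0.097]
tcp_rot: [0.686, 0.728, -0.0, 0.0]
contact_force: [-1.5, 1.1, 5.8]
grip_width: 0.0465
finger_force: 62.5
```

step_arm(rows=[{"x": 0, "y": 0, "z": -0.001, "wx": 0, "wy": 0, "wz": 0, "claw": 0.5}, {"x": 0, "y": 0, "z": -0.001, "wx": 0, "wy": 0, "wz": 0, "claw": 0.75}, {"x": 0, "y": 0, "z": -0.001, "wx": 0, "wy": 0, "wz": 0, "claw": 0.75}, {"x": 0, "y": 0, "z": -0.001, "wx": 0, "wy": 0, "wz": 0, "claw": 0.75}, {"x": 0, "y": 0, "z": -0.015, "wx": 0, "wy": 0, "wz": 0, "claw": 0.75}, {"x": 0, "y": 0, "z": -0.04, "wx": 0, "wy": 0, "wz": 0, "claw": 0.75}, {"x": 0, "y": 0, "z": -0.07, "wx": 0, "wy": 0, "wz": 0, "claw": 0.75}, {"x": 0, "y": 0, "z": -0.1, "wx": 0, "wy": 0, "wz": 0, "claw": 0.75}, {"x": 0, "y": 0, "z": -0.13, "wx": 0, "wy": 0, "wz": 0, "claw": 0.75}, {"x": 0, "y": 0, "z": -0.15, "wx": 0, "wy": 0, "wz": 0, "claw": 0.75}])

```text
time_s: 21.65
tcp_pos: [0.4943, -0.2503, 0.2487]
tcp_rot: [0.686, 0.728, 0.0, 0.001]
contact_force: [0.3, 0.1, -0.7]
grip_width: 0.0639
finger_force: 0.0
```

```bash
python3 - <<'E'
from h import *
go(.4975,.182,.25,1.598)
E
```

```text
shift [ 0.4313  0.0291 -0.0021] turn [0.0025 0.0018 0.0328] t 21.6
```

step_arm(rows=[{"x": 0.04, "y": 0.003, "z": 0, "wx": 0.001, "wy": 0.001, "wz": 0.01, "claw": 0.75}, {"x": 0.095, "y": 0.006, "z": 0, "wx": 0.002, "wy": 0.002, "wz": 0.02, "claw": 0.75}, {"x": 0.155, "y": 0.01, "z": 0, "wx": 0.002, "wy": 0.002, "wz": 0.033, "claw": 0.75}, {"x": 0.215, "y": 0.014, "z": 0, "wx": 0.002, "wy": 0.002, "wz": 0.033, "claw": 0.75}, {"x": 0.275, "y": 0.018, "z": 0, "wx": 0.002, "wy": 0.002, "wz": 0.033, "claw": 0.75}, {"x": 0.335, "y": 0.022, "z": 0, "wx": 0.002, "wy": 0.002, "wz": 0.033, "claw": 0.75}, {"x": 0.39, "y": 0.026, "z": 0, "wx": 0.002, "wy": 0.002, "wz": 0.033, "claw": 0.75}, {"x": 0.42, "y": 0.028, "z": 0, "wx": 0.002, "wy": 0.002, "wz": 0.033, "claw": 0.75}, {"x": 0.431, "y": 0.029, "z": 0, "wx": 0.002, "wy": 0.002, "wz": 0.033, "claw": 0.75}, {"x": 0.431, "y": 0.029, "z": 0, "wx": 0.002, "wy": 0.002, "wz": 0.033, "claw": 0.75}])

```text
time_s: 22.9
tcp_pos: [0.497, 0.1819, 0.2463]
tcp_rot: [0.697, 0.717, -0.0, -0.001]
contact_force: [0.6, -0.1, -0.2]
grip_width: 0.064
finger_force: 0.0
```

step_arm(rows=[{"x": 0, "y": 0, "z": 0, "wx": 0, "wy": 0, "wz": 0, "claw": 0.75}, {"x": 0, "y": 0, "z": 0, "wx": 0, "wy": 0, "wz": 0, "claw": 0.75}, {"x": 0, "y": 0, "z": 0, "wx": 0, "wy": 0, "wz": 0, "claw": 0.75}, {"x": 0, "y": 0, "z": 0, "wx": 0, "wy": 0, "wz": 0, "claw": 0.75}, {"x": 0, "y": 0, "z": 0, "wx": 0, "wy": 0, "wz": 0, "claw": 0.75}, {"x": 0, "y": 0, "z": 0, "wx": 0, "wy": 0, "wz": 0, "claw": 0.75}, {"x": 0, "y": 0, "z": 0, "wx": 0, "wy": 0, "wz": 0, "claw": 0.75}, {"x": 0, "y": 0, "z": 0, "wx": 0, "wy": 0, "wz": 0, "claw": 0.75}, {"x": 0, "y": 0, "z": 0, "wx": 0, "wy": 0, "wz": 0, "claw": 0.75}, {"x": 0, "y": 0, "z": 0, "wx": 0, "wy": 0, "wz": 0, "claw": 0.75}])

```text
time_s: 24.15
tcp_pos: [0.497, 0.1819, 0.2459]
tcp_rot: [0.697, 0.717, -0.0, -0.001]
contact_force: [-0.9, -0.6, -0.3]
grip_width: 0.0641
finger_force: 0.0
```

```bash
python3 - <<'E'
from h import *
go(.4975,.182,.10,1.598)
c=cal("wrist"); im,d=ctrl.capture("wrist"); save("w6",im)
for p in((.4975,.182,.095),(.4975,.182,.065)): print(np.round(proj(c,p),1))
E
```

```text
shift [-0.0002  0.0008  0.1459] turn [-0.0021 -0.0019 -0.0002] t 24.1
[309.8 247.5]
[309.9 233.9]
```

View pics/w6.png

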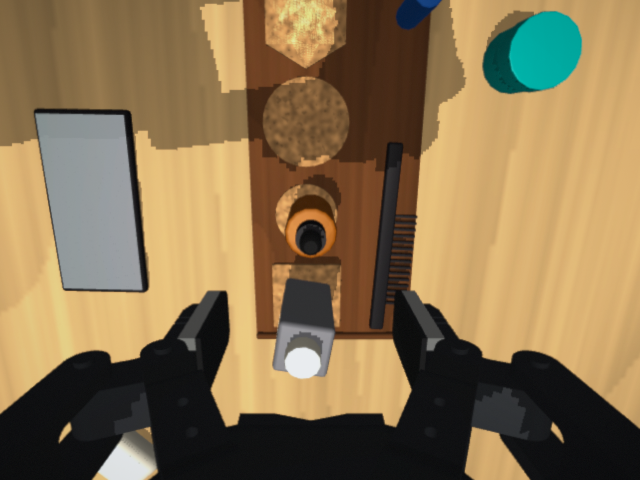

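The serum's body top is at (311,232) and its bulb at (312,238), which is about 2 mm further left than estimated. Going down.

step_arm(rows=[{"x": 0.0025, "y": 0.001, "z": 0.025, "wx": -0.002, "wy": -0.002, "wz": 0, "claw": 0.75}, {"x": 0.0025, "y": 0.001, "z": 0.06, "wx": -0.002, "wy": -0.002, "wz": 0, "claw": 0.75}, {"x": 0.0025, "y": 0.001, "z": 0.095, "wx": -0.002, "wy": -0.002, "wz": 0, "claw": 0.75}, {"x": 0.0025, "y": 0.001, "z": 0.12, "wx": -0.002, "wy": -0.002, "wz": 0, "claw": 0.75}, {"x": 0.0025, "y": 0.001, "z": 0.135, "wx": -0.002, "wy": -0.002, "wz": 0, "claw": 0.75}, {"x": 0.0025, "y": 0.001, "z": 0.141, "wx": -0.002, "wy": -0.002, "wz": 0, "claw": 0.75}, {"x": 0.0025, "y": 0.001, "z": 0.141, "wx": -0.002, "wy": -0.002, "wz": 0, "claw": 0.75}, {"x": 0.0025, "y": 0.001, "z": 0.141, "wx": -0.002, "wy": -0.002, "wz": 0, "claw": 0.5}, {"x": 0.0025, "y": 0.001, "z": 0.141, "wx": -0.002, "wy": -0.002, "wz": 0, "claw": 0.2}, {"x": 0.0025, "y": 0.001, "z": 0.141, "wx": -0.002, "wy": -0.002, "wz": 0, "claw": 0.2}])

```text
time_s: 25.45
tcp_pos: [0.4984, 0.1849, 0.1061]
tcp_rot: [0.697, 0.717, 0.001, 0.001]
contact_force: [0.1, 0.3, 5.7]
grip_width: 0.0347
finger_force: 59.6
```

step_arm(rows=[{"x": 0, "y": 0, "z": 0, "wx": 0, "wy": 0, "wz": 0, "claw": 0.2}, {"x": 0, "y": 0, "z": 0, "wx": 0, "wy": 0, "wz": 0, "claw": 0.2}, {"x": 0, "y": 0, "z": 0, "wx": 0, "wy": 0, "wz": 0, "claw": 0.2}, {"x": 0, "y": 0, "z": -0.01, "wx": 0, "wy": 0, "wz": 0, "claw": 0.2}, {"x": 0, "y": 0, "z": -0.03, "wx": 0, "wy": 0, "wz": 0, "claw": 0.2}, {"x": 0, "y": 0, "z": -0.06, "wx": 0, "wy": 0, "wz": 0, "claw": 0.2}, {"x": 0, "y": 0, "z": -0.09, "wx": 0, "wy": 0, "wz": 0, "claw": 0.2}, {"x": 0, "y": 0, "z": -0.12, "wx": 0, "wy": 0, "wz": 0, "claw": 0.2}, {"x": 0, "y": 0, "z": -0.135, "wx": 0, "wy": 0, "wz": 0, "claw": 0.2}, {"x": 0, "y": 0, "z": -0.135, "wx": 0, "wy": 0, "wz": 0, "claw": 0.2}])

```text
time_s: 26.7
tcp_pos: [0.4981, 0.1848, 0.241]
tcp_rot: [0.698, 0.717, 0.001, 0.001]
contact_force: [-0.2, -0.7, -1.4]
grip_width: 0.0349
finger_force: 59.7
```

```bash
python3 - <<'E'
from h import *
go(.4901,-.1784,.24,1.631); s=ctrl.observe();print(s["tcp_pos"],s["grip_width"],s["finger_force"])
E
```

```text
shift [-0.3628 -0.0178  0.0007] turn [ 0.0023 -0.0004 -0.0332] t 26.7
[0.49810521 0.1847891  0.24095465] 0.03488701490462945 59.7495836019516
```

step_arm(rows=[{"x": -0.015, "y": 0, "z": 0, "wx": 0, "wy": 0, "wz": 0, "claw": 0.2}, {"x": -0.05, "y": -0.002, "z": 0, "wx": 0, "wy": 0, "wz": 0, "claw": 0.2}, {"x": -0.095, "y": -0.004, "z": 0, "wx": 0, "wy": 0, "wz": -0.01, "claw": 0.2}, {"x": -0.145, "y": -0.007, "z": 0, "wx": 0, "wy": 0, "wz": -0.02, "claw": 0.2}, {"x": -0.195, "y": -0.009, "z": 0, "wx": 0, "wy": 0, "wz": -0.03, "claw": 0.2}, {"x": -0.245, "y": -0.012, "z": 0, "wx": 0, "wy": 0, "wz": -0.033, "claw": 0.2}, {"x": -0.295, "y": -0.014, "z": 0, "wx": 0, "wy": 0, "wz": -0.033, "claw": 0.2}, {"x": -0.335, "y": -0.016, "z": 0, "wx": 0, "wy": 0, "wz": -0.033, "claw": 0.2}, {"x": -0.357, "y": -0.018, "z": 0, "wx": 0, "wy": 0, "wz": -0.033, "claw": 0.2}, {"x": -0.363, "y": -0.018, "z": 0, "wx": 0, "wy": 0, "wz": -0.033, "claw": 0.2}])

```text
time_s: 27.95
tcp_pos: [0.4882, -0.1804, 0.2385]
tcp_rot: [0.687, 0.727, -0.001, -0.001]
contact_force: [-0.4, 0.2, 0.1]
grip_width: 0.0346
finger_force: 59.8
```

step_arm(rows=[{"x": 0, "y": 0, "z": 0, "wx": 0, "wy": 0, "wz": 0, "claw": 0.2}, {"x": 0, "y": 0, "z": 0.015, "wx": 0, "wy": 0, "wz": 0, "claw": 0.2}, {"x": 0, "y": 0, "z": 0.045, "wx": 0, "wy": 0, "wz": 0, "claw": 0.2}, {"x": 0, "y": 0, "z": 0.075, "wx": 0, "wy": 0, "wz": 0, "claw": 0.2}, {"x": 0, "y": 0, "z": 0.1, "wx": 0, "wy": 0, "wz": 0, "claw": 0.2}, {"x": 0, "y": 0, "z": 0.115, "wx": 0, "wy": 0, "wz": 0, "claw": 0.2}, {"x": 0, "y": 0, "z": 0.12, "wx": 0, "wy": 0, "wz": 0, "claw": 0.2}, {"x": 0, "y": 0, "z": 0.12, "wx": 0, "wy": 0, "wz": 0, "claw": 0.2}, {"x": 0, "y": 0, "z": 0.12, "wx": 0, "wy": 0, "wz": 0, "claw": 0.2}, {"x": 0, "y": 0, "z": 0.12, "wx": 0, "wy": 0, "wz": 0, "claw": 0.2}])

```text
time_s: 29.2
tcp_pos: [0.4899, -0.179, 0.1208]
tcp_rot: [0.686, 0.728, 0.0, 0.001]
contact_force: [-0.3, 0.2, -1.4]
grip_width: 0.0345
finger_force: 59.8
```

```bash
python3 - <<'E'
from h import *
go(.4901,-.1784,.1025,1.631); s=ctrl.observe();print(s["tcp_pos"],s["grip_width"],s["finger_force"])
E
```

```text
shift [0.0006 0.0002 0.0183] turn [ 0.0015  0.001  -0.0003] t 29.2
[ 0.48994879 -0.17896006  0.12078558] 0.034479875013974905 59.76698935031891
```

step_arm(rows=[{"x": 0, "y": 0, "z": 0.005, "wx": 0, "wy": 0, "wz": 0, "claw": 0.2}, {"x": 0, "y": 0, "z": 0.01, "wx": 0, "wy": 0, "wz": 0, "claw": 0.2}, {"x": 0, "y": 0, "z": 0.014, "wx": 0, "wy": 0, "wz": 0, "claw": 0.2}, {"x": 0, "y": 0, "z": 0.016, "wx": 0, "wy": 0, "wz": 0, "claw": 0.2}, {"x": 0, "y": 0, "z": 0.017, "wx": 0, "wy": 0, "wz": 0, "claw": 0.2}, {"x": 0, "y": 0, "z": 0.018, "wx": 0, "wy": 0, "wz": 0, "claw": 0.2}, {"x": 0, "y": 0, "z": 0.0185, "wx": 0, "wy": 0, "wz": 0, "claw": 0.2}, {"x": 0, "y": 0, "z": 0.0185, "wx": 0, "wy": 0, "wz": 0, "claw": 0.2}, {"x": 0, "y": 0, "z": 0.0185, "wx": 0, "wy": 0, "wz": 0, "claw": 0.2}, {"x": 0, "y": 0, "z": 0.0185, "wx": 0, "wy": 0, "wz": 0, "claw": 0.2}])

```text
time_s: 30.45
tcp_pos: [0.4892, -0.1786, 0.103]
tcp_rot: [0.686, 0.728, -0.0, 0.0]
contact_force: [-3.3, 0.9, 13.8]
grip_width: 0.0344
finger_force: 61.0
```

In contact. Releasing and backing off.

step_arm(rows=[{"x": 0, "y": 0, "z": -0.001, "wx": 0, "wy": 0, "wz": 0, "claw": 0.4}, {"x": 0, "y": 0, "z": -0.001, "wx": 0, "wy": 0, "wz": 0, "claw": 0.75}, {"x": 0, "y": 0, "z": -0.001, "wx": 0, "wy": 0, "wz": 0, "claw": 0.75}, {"x": 0, "y": 0, "z": -0.001, "wx": 0, "wy": 0, "wz": 0, "claw": 0.75}, {"x": 0, "y": 0, "z": -0.015, "wx": 0, "wy": 0, "wz": 0, "claw": 0.75}, {"x": 0, "y": 0, "z": -0.04, "wx": 0, "wy": 0, "wz": 0, "claw": 0.75}, {"x": 0, "y": 0, "z": -0.07, "wx": 0, "wy": 0, "wz": 0, "claw": 0.75}, {"x": 0, "y": 0, "z": -0.1, "wx": 0, "wy": 0, "wz": 0, "claw": 0.75}, {"x": 0, "y": 0, "z": -0.13, "wx": 0, "wy": 0, "wz": 0, "claw": 0.75}, {"x": 0, "y": 0, "z": -0.15, "wx": 0, "wy": 0, "wz": 0, "claw": 0.75}])

```text
time_s: 31.7
tcp_pos: [0.4899, -0.1788, 0.254]
tcp_rot: [0.686, 0.728, 0.0, 0.001]
contact_force: [0.1, -0.8, -0.5]
grip_width: 0.0641
finger_force: 0.0
```

```bash
python3 - <<'E'
from h import *
go(.495,.106,.25,1.571-.14); go(.495,.106,.25,1.571+.14)
E
```

```text
shift [0.284  0.0222 0.0037] turn [0.0026 0.0013 0.1998] t 31.7
shift [0.284  0.0222 0.0037] turn [ 0.0024  0.0016 -0.0802] t 31.7
```

step_arm(rows=[{"x": 0.035, "y": 0.003, "z": 0, "wx": 0, "wy": 0, "wz": 0.05, "claw": 0.75}, {"x": 0.08, "y": 0.007, "z": 0, "wx": 0, "wy": 0, "wz": 0.1, "claw": 0.75}, {"x": 0.135, "y": 0.011, "z": 0, "wx": 0, "wy": 0, "wz": 0.15, "claw": 0.75}, {"x": 0.19, "y": 0.015, "z": 0, "wx": 0, "wy": 0, "wz": 0.2, "claw": 0.75}, {"x": 0.24, "y": 0.019, "z": 0, "wx": 0.002, "wy": 0.001, "wz": 0.205, "claw": 0.75}, {"x": 0.272, "y": 0.021, "z": 0, "wx": 0.002, "wy": 0.001, "wz": 0.205, "claw": 0.75}, {"x": 0.284, "y": 0.022, "z": 0, "wx": 0.002, "wy": 0.001, "wz": 0.205, "claw": 0.75}, {"x": 0.284, "y": 0.022, "z": 0, "wx": 0.002, "wy": 0.001, "wz": 0.205, "claw": 0.75}, {"x": 0.284, "y": 0.022, "z": 0, "wx": 0.002, "wy": 0.001, "wz": 0.205, "claw": 0.75}, {"x": 0.284, "y": 0.022, "z": 0, "wx": 0.002, "wy": 0.001, "wz": 0.205, "claw": 0.75}])

```text
time_s: 32.95
tcp_pos: [0.4945, 0.105, 0.2514]
tcp_rot: [0.757, 0.653, -0.001, -0.001]
contact_force: [0.4, 0.2, 0.2]
grip_width: 0.0637
finger_force: 0.0
```

```bash
python3 - <<'E'
from h import *
go(.495,.106,.12,1.424)
c=cal("wrist"); im,d=ctrl.capture("wrist"); save("w7",im)
for p in((.495,.106,.103),(.495,.106,.089)): print(np.round(proj(c,p),1))
E
```

```text
shift [0.0011 0.0007 0.1314] turn [-0.0022 -0.0003  0.0001] t 33.0
[309.8 247.1]
[309.8 240.3]
```

View pics/w7.png

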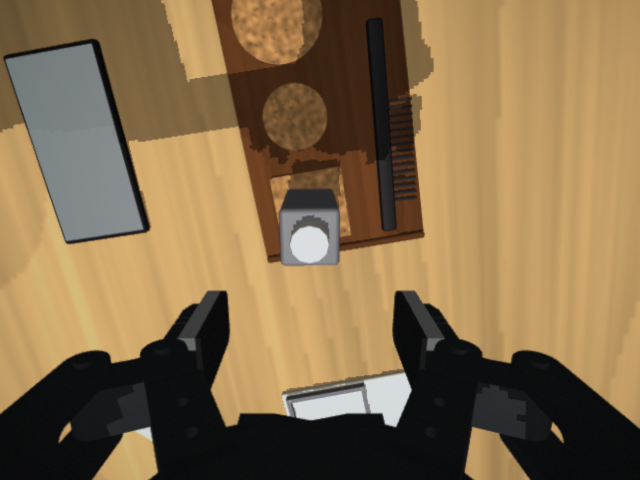

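The lotion is square to the gripper and centred, with its cap at (309,244). Going down.

step_arm(rows=[{"x": 0.002, "y": 0.001, "z": 0.025, "wx": -0.002, "wy": 0, "wz": 0, "claw": 0.75}, {"x": 0.002, "y": 0.001, "z": 0.06, "wx": -0.002, "wy": 0, "wz": 0, "claw": 0.75}, {"x": 0.002, "y": 0.001, "z": 0.095, "wx": -0.002, "wy": 0, "wz": 0, "claw": 0.75}, {"x": 0.002, "y": 0.001, "z": 0.12, "wx": -0.002, "wy": 0, "wz": 0, "claw": 0.75}, {"x": 0.002, "y": 0.001, "z": 0.132, "wx": -0.002, "wy": 0, "wz": 0, "claw": 0.75}, {"x": 0.002, "y": 0.001, "z": 0.137, "wx": -0.002, "wy": 0, "wz": 0, "claw": 0.75}, {"x": 0.002, "y": 0.001, "z": 0.137, "wx": -0.002, "wy": 0, "wz": 0, "claw": 0.75}, {"x": 0.002, "y": 0.001, "z": 0.137, "wx": -0.002, "wy": 0, "wz": 0, "claw": 0.5}, {"x": 0.002, "y": 0.001, "z": 0.137, "wx": -0.002, "wy": 0, "wz": 0, "claw": 0.2}, {"x": 0.002, "y": 0.001, "z": 0.137, "wx": -0.002, "wy": 0, "wz": 0, "claw": 0.2}])

```text
time_s: 34.25
tcp_pos: [0.4959, 0.1082, 0.1154]
tcp_rot: [0.756, 0.654, 0.001, 0.0]
contact_force: [-0.7, 0.0, 6.2]
grip_width: 0.0375
finger_force: 60.9
```

step_arm(rows=[{"x": 0, "y": 0, "z": 0, "wx": 0, "wy": 0, "wz": 0, "claw": 0.2}, {"x": 0, "y": 0, "z": 0, "wx": 0, "wy": 0, "wz": 0, "claw": 0.2}, {"x": 0, "y": 0, "z": 0, "wx": 0, "wy": 0, "wz": 0, "claw": 0.2}, {"x": 0, "y": 0, "z": -0.01, "wx": 0, "wy": 0, "wz": 0, "claw": 0.2}, {"x": 0, "y": 0, "z": -0.03, "wx": 0, "wy": 0, "wz": 0, "claw": 0.2}, {"x": 0, "y": 0, "z": -0.06, "wx": 0, "wy": 0, "wz": 0, "claw": 0.2}, {"x": 0, "y": 0, "z": -0.09, "wx": 0, "wy": 0, "wz": 0, "claw": 0.2}, {"x": 0, "y": 0, "z": -0.12, "wx": 0, "wy": 0, "wz": 0, "claw": 0.2}, {"x": 0, "y": 0, "z": -0.13, "wx": 0, "wy": 0, "wz": 0, "claw": 0.2}, {"x": 0, "y": 0, "z": -0.13, "wx": 0, "wy": 0, "wz": 0, "claw": 0.2}])

```text
time_s: 35.5
tcp_pos: [0.4954, 0.108, 0.2447]
tcp_rot: [0.756, 0.654, 0.001, -0.0]
contact_force: [0.6, 0.1, -1.5]
grip_width: 0.0373
finger_force: 60.4
```

```bash
python3 - <<'E'
from h import *
go(.4858,-.1065,.24,1.631); s=ctrl.observe();print(s["tcp_pos"],s["grip_width"],s["finger_force"])
E
```

```text
shift [-0.2137  0.0215  0.0045] turn [ 0.0009 -0.0008 -0.2052] t 35.5
[0.4954107  0.10801236 0.24472223] 0.03729595351010347 60.39073348045349
```

step_arm(rows=[{"x": -0.015, "y": 0.002, "z": 0, "wx": 0, "wy": 0, "wz": -0.02, "claw": 0.2}, {"x": -0.045, "y": 0.005, "z": 0, "wx": 0, "wy": 0, "wz": -0.05, "claw": 0.2}, {"x": -0.08, "y": 0.008, "z": 0, "wx": 0, "wy": 0, "wz": -0.08, "claw": 0.2}, {"x": -0.12, "y": 0.012, "z": 0, "wx": 0, "wy": 0, "wz": -0.12, "claw": 0.2}, {"x": -0.16, "y": 0.016, "z": 0, "wx": 0, "wy": 0, "wz": -0.16, "claw": 0.2}, {"x": -0.195, "y": 0.02, "z": 0, "wx": 0, "wy": 0, "wz": -0.19, "claw": 0.2}, {"x": -0.21, "y": 0.021, "z": 0, "wx": 0, "wy": 0, "wz": -0.205, "claw": 0.2}, {"x": -0.214, "y": 0.0215, "z": 0, "wx": 0, "wy": 0, "wz": -0.205, "claw": 0.2}, {"x": -0.214, "y": 0.0215, "z": 0, "wx": 0, "wy": 0, "wz": -0.205, "claw": 0.2}, {"x": -0.214, "y": 0.0215, "z": 0, "wx": 0, "wy": 0, "wz": -0.205, "claw": 0.2}])

```text
time_s: 36.75
tcp_pos: [0.4856, -0.106, 0.2439]
tcp_rot: [0.685, 0.728, 0.0, -0.001]
contact_force: [-0.5, 0.9, -1.7]
grip_width: 0.0374
finger_force: 60.3
```

step_arm(rows=[{"x": 0, "y": 0, "z": 0.01, "wx": 0, "wy": 0, "wz": 0, "claw": 0.2}, {"x": 0, "y": 0, "z": 0.035, "wx": 0, "wy": 0, "wz": 0, "claw": 0.2}, {"x": 0, "y": 0, "z": 0.065, "wx": 0, "wy": 0, "wz": 0, "claw": 0.2}, {"x": 0, "y": 0, "z": 0.09, "wx": 0, "wy": 0, "wz": 0, "claw": 0.2}, {"x": 0, "y": 0, "z": 0.105, "wx": 0, "wy": 0, "wz": 0, "claw": 0.2}, {"x": 0, "y": 0, "z": 0.112, "wx": 0, "wy": 0, "wz": 0, "claw": 0.2}, {"x": 0, "y": 0, "z": 0.115, "wx": 0, "wy": 0, "wz": 0, "claw": 0.2}, {"x": 0, "y": 0, "z": 0.115, "wx": 0, "wy": 0, "wz": 0, "claw": 0.2}, {"x": 0, "y": 0, "z": 0.115, "wx": 0, "wy": 0, "wz": 0, "claw": 0.2}, {"x": 0, "y": 0, "z": 0.115, "wx": 0, "wy": 0, "wz": 0, "claw": 0.2}])

```text
time_s: 38.0
tcp_pos: [0.4861, -0.1069, 0.1298]
tcp_rot: [0.686, 0.728, 0.0, 0.0]
contact_force: [0.9, 0.7, -1.2]
grip_width: 0.0375
finger_force: 60.3
```

```bash
python3 - <<'E'
from h import *
go(.4858,-.1065,.112,1.631); s=ctrl.observe();print(s["tcp_pos"],s["grip_width"],s["finger_force"])
E
```

```text
shift [ 0.0004 -0.0003  0.0178] turn [ 0.0011 -0.0002 -0.0002] t 38.0
[ 0.48607389 -0.10687252  0.12982031] 0.03751960117302002 60.349674224853516
```

step_arm(rows=[{"x": 0, "y": 0, "z": 0.005, "wx": 0, "wy": 0, "wz": 0, "claw": 0.2}, {"x": 0, "y": 0, "z": 0.01, "wx": 0, "wy": 0, "wz": 0, "claw": 0.2}, {"x": 0, "y": 0, "z": 0.014, "wx": 0, "wy": 0, "wz": 0, "claw": 0.2}, {"x": 0, "y": 0, "z": 0.016, "wx": 0, "wy": 0, "wz": 0, "claw": 0.2}, {"x": 0, "y": 0, "z": 0.017, "wx": 0, "wy": 0, "wz": 0, "claw": 0.2}, {"x": 0, "y": 0, "z": 0.0175, "wx": 0, "wy": 0, "wz": 0, "claw": 0.2}, {"x": 0, "y": 0, "z": 0.018, "wx": 0, "wy": 0, "wz": 0, "claw": 0.2}, {"x": 0, "y": 0, "z": 0.018, "wx": 0, "wy": 0, "wz": 0, "claw": 0.2}, {"x": 0, "y": 0, "z": 0.018, "wx": 0, "wy": 0, "wz": 0, "claw": 0.2}, {"x": 0, "y": 0, "z": 0.018, "wx": 0, "wy": 0, "wz": 0, "claw": 0.2}])

```text
time_s: 39.25
tcp_pos: [0.4855, -0.1067, 0.1124]
tcp_rot: [0.686, 0.728, 0.0, -0.0]
contact_force: [-2.6, 0.4, 9.2]
grip_width: 0.0375
finger_force: 61.8
```

In contact. Releasing, going up, and moving aside for the final look.

step_arm(rows=[{"x": 0, "y": 0, "z": -0.001, "wx": 0, "wy": 0, "wz": 0, "claw": 0.4}, {"x": 0, "y": 0, "z": -0.001, "wx": 0, "wy": 0, "wz": 0, "claw": 0.75}, {"x": 0, "y": 0, "z": -0.001, "wx": 0, "wy": 0, "wz": 0, "claw": 0.75}, {"x": 0, "y": 0, "z": -0.001, "wx": 0, "wy": 0, "wz": 0, "claw": 0.75}, {"x": 0, "y": 0, "z": -0.015, "wx": 0, "wy": 0, "wz": 0, "claw": 0.75}, {"x": 0, "y": 0, "z": -0.04, "wx": 0, "wy": 0, "wz": 0, "claw": 0.75}, {"x": 0, "y": 0, "z": -0.08, "wx": 0, "wy": 0, "wz": 0, "claw": 0.75}, {"x": 0, "y": 0, "z": -0.12, "wx": 0, "wy": 0, "wz": 0, "claw": 0.75}, {"x": 0, "y": 0, "z": -0.16, "wx": 0, "wy": 0, "wz": 0, "claw": 0.75}, {"x": 0, "y": 0, "z": -0.19, "wx": 0, "wy": 0, "wz": 0, "claw": 0.75}])

```text
time_s: 40.5
tcp_pos: [0.4859, -0.1069, 0.3043]
tcp_rot: [0.686, 0.728, 0.001, 0.001]
contact_force: [1.0, 0.5, 0.7]
grip_width: 0.0639
finger_force: 0.0
```

step_arm(rows=[{"x": 0.04, "y": 0, "z": 0, "wx": 0, "wy": 0, "wz": 0, "claw": 0.75}, {"x": 0.09, "y": 0, "z": 0, "wx": 0, "wy": 0, "wz": 0, "claw": 0.75}, {"x": 0.14, "y": 0, "z": 0, "wx": 0, "wy": 0, "wz": 0, "claw": 0.75}, {"x": 0.19, "y": 0, "z": 0, "wx": 0, "wy": 0, "wz": 0, "claw": 0.75}, {"x": 0.24, "y": 0, "z": 0, "wx": 0, "wy": 0, "wz": 0, "claw": 0.75}, {"x": 0.29, "y": 0, "z": 0, "wx": 0, "wy": 0, "wz": 0, "claw": 0.75}, {"x": 0.32, "y": 0, "z": 0, "wx": 0, "wy": 0, "wz": 0, "claw": 0.75}, {"x": 0.32, "y": 0, "z": 0, "wx": 0, "wy": 0, "wz": 0, "claw": 0.75}, {"x": 0.32, "y": 0, "z": 0, "wx": 0, "wy": 0, "wz": 0, "claw": 0.75}, {"x": 0.32, "y": 0, "z": 0, "wx": 0, "wy": 0, "wz": 0, "claw": 0.75}])

```text
time_s: 41.75
tcp_pos: [0.4666, 0.2114, 0.3017]
tcp_rot: [0.686, 0.728, 0.0, -0.0]
contact_force: [-0.1, -0.0, 0.3]
grip_width: 0.064
finger_force: 0.0
```

```bash
python3 - <<'E'
from h import *
a,_=ctrl.capture("top"); b,_=ctrl.capture("scene")
a=cv2.resize(a[225:325,335:560],(720,320)); b=cv2.resize(b[160:250,120:330],(653,280)); b=cv2.copyMakeBorder(b,0,0,0,67,0)
save("fin",np.vstack([a,b]))
E
```

```text
(no output)
```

View pics/fin.png

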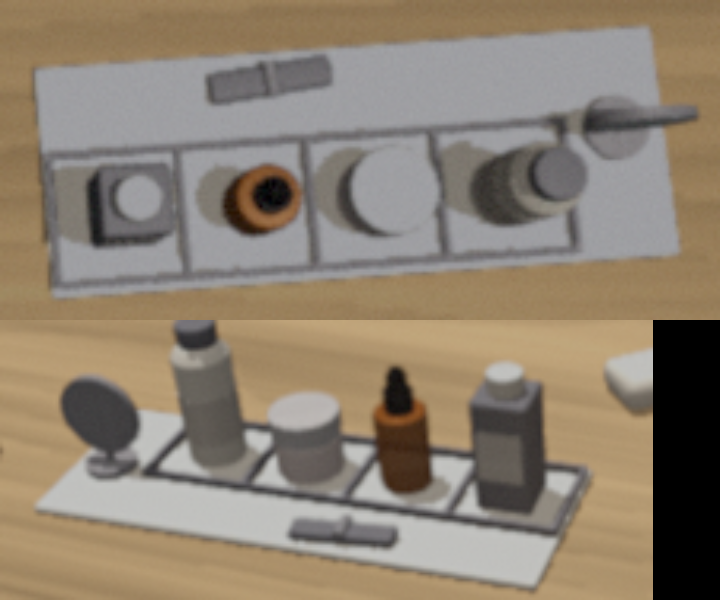

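All four stand upright inside their compartments: toner by the mirror, then cream, serum and lotion (top view at 520,190; 395,190; 265,200; 135,200). Handing in.

```bash
python3 -c "
from rig import ctrl
print(ctrl.finish_job())"
```

```text
the job is handed in; nothing more can be done
None
```

I handed the job in at about 42 s: from the mirror outward, toner, cream, serum and lotion stand upright, one in each compartment of the stand, in reverse of their tray order.

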